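# Nip a retaining lip onto a bottle shelf with an F-clamp

### The arm

A 7-joint arm with a two-finger parallel gripper is mounted at the origin on the work surface. World frame = base frame: x ahead of the robot, y to its left, z up, the work surface at z = 0. Lengths are in mm, angles in rad, forces in N, time in s.
With the tool pointing down it reaches from about 400 to 875 mm from the base axis. Payload 4.4 kg.
Tool frame: the origin (TCP) lies midway between the tips of the shut fingers; the grasp point (between the pads) lies 19 mm behind it (ctrl.pinch_z is the distance from the TCP to the grasp point, in mm); z points along the fingers, y is the line along which they close (so a half turn about z gives the same grasp; the last joint's range is limited). The gripper opens to 85 mm and grips with 20 to 120 N. Pads are 22 mm wide; open, the fingers measure 114 mm over their backs; the gripper's body (76 mm by 85 mm) begins 54 mm behind the grasp point. The pads swing forward as they close: fully open they stand 13 mm farther back than shut.
Start: joints at [1.198, 0.628, 0.038, 1.517, -0.027, 0.996, -0.02], TCP at [196.334, -619.654, 231.313] pointing down, gripper open.
Joint ranges: [-3.06, 3.06], [-0.37, 2.12], [-1.25, 1.32], [0.18, 2.47], [-1.1, 4.24], [0.23, 1.98], [-2.94, 2.94]. Speed limits (rad/s): [2.57, 2.57, 3.14, 3.14, 3.14, 3.14, 3.14].

### API

Orientations are given as [roll, pitch, yaw] about the fixed x, y, z axes, in that order (R = Rz(yaw) Ry(pitch) Rx(roll)).
In Python, from cell import read_state, cams, order, ctrl gives the robot as it stands.
- The arm moves only by the tool move_arm, never from a script. Its argument "targets" is text: rows parted by semicolons, each of 7 numbers parted by spaces: the gripper's target within -1 to 1 (fully open at 1, half-way at 0, shut at -1), then the shift along the tool's x, y, z in cm, then the turn, a rotation vector about the tool's x, y, z in degrees. A call has 1 to 5 rows; each row shifts and turns the commanded pose from where the row before left it, along the tool's axes as they then stand; what a row does not reach is not made up. A row lasts 1/12 s, in which the tool goes at most 41.7 mm and 7.16 degrees, less where a joint would pass 70% of its speed; a pose out of reach is approached as far as the arm can. A call with a gripper value outside its range is refused whole. The fingers move at their own pace and stop on an object; the grip force is fixed at half the most. Time passes only in rows, so rows that do not move let the fingers close. It gives the time, the measured TCP pose, the force, the opening and the grip force at its end, in the units of the state.
- read_state(): the state, without advancing time (a new reading comes with each control period).
- cams.get_image(name): name is "scene" or "top" or "wrist"; returns a dict with "color" (480x640x3 uint8, red, green, blue), "fovy" (degrees; the focal length in pixels is half the picture's height over the tangent of half this angle, whatever the lens; pixels are square), "cx", "cy" (the principal point, pixels), "rvec" (rotation vector, rad) and "tvec" (3), from world to camera coordinates, as OpenCV has them. Camera axes: x right, y down, z forward; pixel columns grow to the right and rows downward; lengths in mm; the calibration is good to about 2 mm. A picture is of the moment at which its call begins. There is no depth.
- order.finish_job(): hands the job in; it is judged then, once.
The state is a dict: "clock": time; "qpos": joint angles; "qd": joint speeds; "tau": joint torques, N m; "eef_pos": TCP position; "tool_rot": TCP orientation; "force": force on the tool from outside, world axes, zero at the start; "torque": the same for the moment, N m; "width": finger opening in mm; "gripper_force": force on a finger pad.
Only numpy, scipy, OpenCV 4.12 (cv2) and the standard library are available. Lean on these libraries where they do the work, as an engineer would, in place of code of your own. Each camera call takes 0.05 s, during which the arm holds its last target. There are 200 camera calls.

### The job

The loose retaining lip lies in place on the narrow bottle shelf, ready to be screwed on; clamp it there with the F-clamp that stands at the shelf's edge. Slide the clamp's free arm gently down the bar until its foot meets the lip, press its head gently on down, by feel, until the arm has tilted square and binds on the bar, then turn the handle clockwise (seen from above) about a third of a turn, so that the lip is held snugly but not crushed, and let go. Do not drop or ram the arm onto the lip, do not shift the lip, and leave the bottle, the tub, the screwdriver and the tray where they are.

Things in the scene. Friction and masses are not known exactly. Their poses are not given: they have to be found in the camera images.
- bar_top (a point): middle of the top end of the clamp's upright steel bar (25 mm by 9 mm, 210 mm high, fixed to the bench; a flat pin sticks out 6 mm to each side at its top). x points along the clamp's arms, from the bar over the shelf; the bar is 25 mm wide along x and 9 mm thick along y; z is up
- head_top (a point): centre of the top face of the free arm's head, on the bar's axis; x points along the arm to the handle. The head is a dark steel block 54 mm long (30 mm behind this point to 24 mm in front), 32 mm wide (y), 40 mm high; the bar passes up through it, so its top shows as a ledge 11 mm wide on both sides of the bar and 17 mm long behind it. Bound, this point is about 69 mm above the lip's top face
- foot: the arm's threaded spindle, upright, 90 mm in front of the bar, with a domed steel foot of 26 mm diameter at its lower end. The origin is on the spindle's axis, 30 mm above the foot's lowest point; it does not turn with the handle
- handle_mid (a point): centre of the round wooden handle at the top of the spindle: 30 mm diameter, 95 mm long, upright (47 mm of it above and below this point); it stands 90 mm in front of the head's middle and 61 mm above its top, and it is free all round. It turns with 0.15 to 0.6 N m
- screw (a joint): turn of the handle in rad, 0 at the start (screwed fully back), growing clockwise seen from above, up to 27; the spindle advances 5 mm a turn. Once the arm is bound each rad adds about 17 N at the foot: a third of a turn (2.1 rad) gives about 35 N; 20 to 50 N is right
- slide_arm: the whole free arm (0.6 kg); origin on the bar's axis 40 mm below head_top. Parked it hangs on the bar, 30 to 70 mm too high, drooping 5 degrees. Pressed close to the bar (beside or behind it) it slides at 4 to 14 N, farther off it jams. After the foot touches, the head goes 7 mm on as the arm tilts square, then binds and resists steeply; 12 to 18 N is a good press; it stays when let go
- lip_strip: the loose retaining lip, a pale wooden strip 40 mm (x) by 300 mm (y) by 20 mm high lying along the shelf's far edge under the foot; origin at the centre of its underside, 20 mm below its top face
- shelf: the narrow plywood shelf, 90 mm (x) by 300 mm (y) by 18 mm, fixed on two end cleats, its top 40 mm above the bench; origin under its centre at bench height
- amber_bottle: bystander: amber glass bottle, 60 mm diameter, 135 mm high; origin at the centre of its base
- white_tub: bystander: white plastic tub, 68 mm diameter, 75 mm high; origin at the centre of its base
- screwdriver: bystander: screwdriver lying on the bench, about 200 mm long; origin at its middle
- screw_tray: bystander: open dark steel tray, 85 by 65 by 24 mm; origin at the centre of its base

How it is judged (in metres and radians):
On the way, in this order (a step that is already met when the one before it is completed fails the run):
1. the arm is slid down and pressed, before any turning, until it stands square and its foot bears on the lip (contact force between foot and lip_strip above 4 N and angle between slide_arm's own z axis and vertical below 0.035 rad and value of joint screw below 0.05 rad), for 0.2 s.
2. the handle is turned until the foot holds the lip firmly (contact force between foot and lip_strip above 20 N and value of joint screw above 1 rad), for 0.2 s.
At the end, for the whole second after the job is handed in: the foot presses the lip down with 20 to 50 N by the clamp alone, the handle having been turned by more than 1 rad; the lip lies within 4 mm of where it lay and within 0.03 rad of the shelf's direction; the clamp is at rest (all of step 2 and contact force between foot and lip_strip below 50 N and distance of lip_strip from where it was at the start of the episode below 0.004 m and angle between the y axis of lip_strip and the y axis of shelf, either way round below 0.03 rad and linear speed of foot below 0.005 m/s); the robot touches nothing.
It fails at once if the arm is rammed or dropped onto the lip: over 18 N at the foot before the handle is taken and turned (contact force between foot and lip_strip above 18 N and value of joint screw below 0.05 rad and contact force between the fingers and foot below 0.5 N).
It fails at once if the lip is crushed: over 70 N at the foot (contact force between foot and lip_strip above 70 N).
It fails at once if a bystander (bottle, tub, screwdriver or tray) is shifted by over 20 mm (distance of any of amber_bottle, white_tub, screwdriver, screw_tray from where it was at the start of the episode above 0.02 m).
It also fails if it takes over 48 s, if anything falls off the work surface, if the arm or the gripper's body presses on something with over 40 N, if the wrist force passes 120 N, or if a joint passes its speed limit or range.

## Working session

There is one attempt and no reset: what is moved stays moved. The work goes in short steps, Python scripts to look and compute and a tool call to move; the robot and the scene stay as the last step left them, time stands still between calls to the robot, and variables do not carry over. Pictures are saved under pics/ and viewed, at most 10 in all, crops included, and the job is handed in when it is done.

Besides the shell and the picture viewer there is one more tool, called as name(argument=value, ...) on one line, values as JSON. move_arm: Moves the arm, as the interface text tells. Its arguments: {"type":"object","properties":{"targets":{"type":"string"}},"required":["targets"]}

```bash
mkdir -p pics; cat > h.py <<'E'
import numpy as np,cv2
from cell import read_state,cams,order,ctrl
def P(im):
    f=240/np.tan(np.radians(im["fovy"])/2)
    K=np.array([[f,0,im["cx"]],[0,f,im["cy"]],[0,0,1.]])
    R=cv2.Rodrigues(np.array(im["rvec"],float))[0]; return K,R,np.array(im["tvec"],float).ravel()
def ray(im,u,v):
    K,R,t=P(im); d=R.T@np.linalg.inv(K)@[u,v,1]; return -R.T@t,d
def onz(im,u,v,z):
    c,d=ray(im,u,v); return c+d*(z-c[2])/d[2]
def tri(*l):
    A=0;b=0
    for im,u,v in l:
        c,d=ray(im,u,v); d/=np.linalg.norm(d); M=np.eye(3)-np.outer(d,d); A=A+M;b=b+M@c
    return np.linalg.solve(A,b)
def proj(im,p):
    K,R,t=P(im); q=K@(R@np.array(p,float)+t); return q[:2]/q[2]
E
python3 - <<'E'
from h import *
import pickle
d={}
for n in("scene","top","wrist"):
    d[n]=cams.get_image(n); cv2.imwrite(f"pics/{n}0.png",d[n]["color"][:,:,::-1]); print(n,d[n]["fovy"],ray(d[n],320,240))
pickle.dump(d,open("d0.pkl","wb"))
s=read_state();print(s)
E
```

```text
scene 43.613708700760974 (array([1556.01478951,   62.90085317, 1194.11004418]), array([-0.66881897,  0.02738345, -0.7431095 ]))
top 43.27086368396035 (array([ 424.51797365,   71.23759052, 1396.89197404]), array([ 0.1779424 ,  0.00830543, -0.98402783]))
wrist 62.34758360406289 (array([ 267.93859121, -597.45934446,  372.49128359]), array([-0.26453995, -0.07789837, -0.96137729]))
{'clock': 0.15, 'qpos': array([ 1.1982188 ,  0.62914807,  0.03848429,  1.51811928, -0.02700082,
        0.99628555, -0.01997267]), 'qd': array([-0.00150421, -0.00094773, -0.00020668, -0.00523825,  0.00028347,
        0.00090006, -0.00020294]), 'tau': array([ 2.46707808e-03, -5.63802695e+01,  1.22811958e+00, -1.93653381e+01,
        1.11506824e-02,  7.36533024e-03,  1.75491442e-05]), 'eef_pos': array([ 196.16499362, -619.20955026,  230.59773487]), 'tool_rot': array([-3.14015155e+00,  2.73736137e-05,  3.06775819e-01]), 'force': array([ 0.29704955,  0.42209982, -0.06554104]), 'torque': array([ 0.00187941,  0.01800345, -0.0210229 ]), 'gripper_force': 0.0, 'width': 85.6668758944139}
```

View pics/scene0.png

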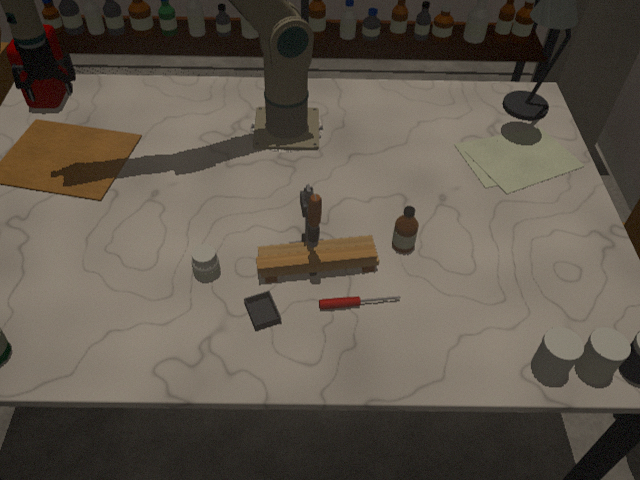

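View pics/top0.png

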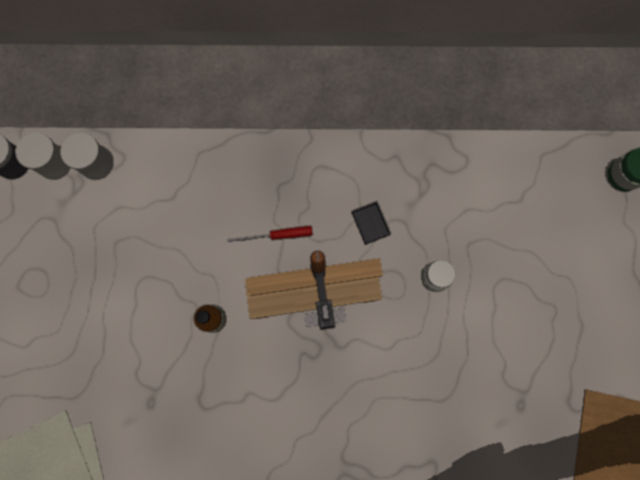

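Both views show the clamp with its bar towards the robot (top ~(325,314)) and its handle over the shelf's far edge (top ~(318,258)). The tub is on the left side (439,275) and the bottle on the right (209,318). I'll take an enlarged crop of each.

```bash
python3 - <<'E'
from h import *
import pickle
d=pickle.load(open("d0.pkl","rb"))
a=d["top"]["color"][235:345,285:365,::-1];b=d["scene"]["color"][175:285,275:355,::-1]
im=np.hstack([cv2.resize(np.ascontiguousarray(x),None,fx=5,fy=5,interpolation=cv2.INTER_CUBIC) for x in(a,b)])
im=cv2.convertScaleAbs(im,alpha=1.8)
cv2.imwrite("pics/c0.png",im)
E
```

```text
(no output)
```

View pics/c0.png

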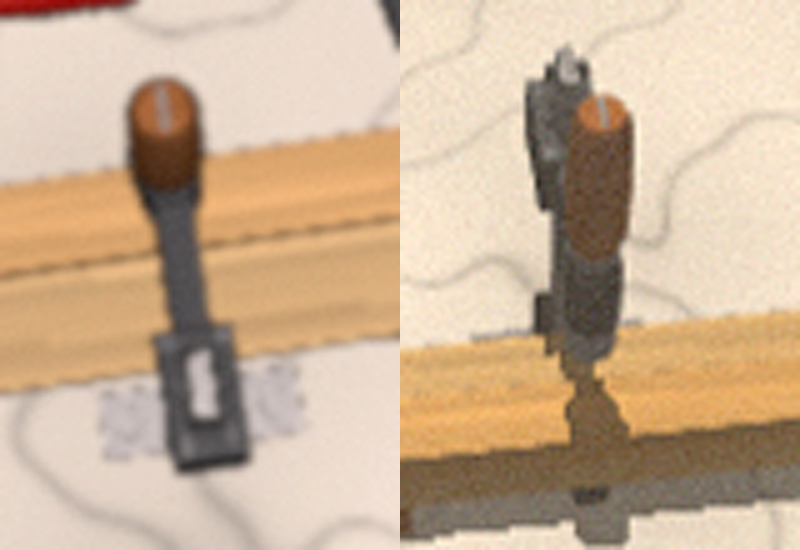

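```bash
python3 - <<'E'
from h import *
import pickle
d=pickle.load(open("d0.pkl","rb"));T=d["top"];S=d["scene"]
print("bar tri",tri((T,325.8,311.8),(S,309,188)),"onz",onz(T,325.8,311.8,210),onz(S,309,187.5,210))
print("handle top",tri((T,318,255.5),(S,315.6,198)))
print("head rear corners z?",[onz(T,*p,172) for p in((320,329),(334,327.5),(331.5,299.5),(316,302))])
print("shelf line",[onz(T,*p,78) for p in((246,279),(380,259),(247,292),(380,275))])
print("lip far edge S",[onz(S,*p,78) for p in((258,277),(378,259))])
print("bottle",onz(T,207,316,130),"tub",onz(T,440,270,75))
print(onz(S,205,250,75))
E
```

```text
bar tri [497.27915126  71.51421348 204.21036607] onz [496.89446891  68.84468008 210.        ] [501.76258258  74.12150497 210.        ]
handle top [598.75252823  86.24926508 269.20661732]
head rear corners z? [array([464.87854967,  80.17973756, 172.        ]), array([468.03899038,  52.15204412, 172.        ]), array([524.00091185,  57.3991876 , 172.        ]), array([518.75684172,  88.67152925, 172.        ])]
shelf line [array([575.20183606, 243.7222373 ,  78.        ]), array([621.34713157, -50.07339138,  78.        ]), array([546.74767589, 240.68859907,  78.        ]), array([585.91984225, -49.70837218,  78.        ])]
lip far edge S [array([672.12338153, -43.73531866,  78.        ]), array([611.17150913, 245.20519579,  78.        ])]
bottle [491.44873007 315.75220854 130.        ] tub [ 598.20393475 -182.026959     75.        ]
[ 587.31056974 -179.38852804   75.        ]
```

move_arm(targets="-1 2.36 -2.85 -0.4 0 0 0;-1 2.36 -2.85 -0.4 0 0 0;-1 2.36 -2.85 -0.4 0 0 0;-1 2.36 -2.85 -0.4 0 0 0;-1 2.36 -2.85 -0.4 0 0 0")

```text
clock: 0.57
eef_pos: [266.0, -446.3, 251.2]
tool_rot: [-3.141, -0.0, 0.307]
force: [1.2, 0.0, 0.3]
width: 25.5
gripper_force: 0.0
```

move_arm(targets="-1 2.36 -2.85 -0.4 0 0 0;-1 2.36 -2.85 -0.4 0 0 0;-1 2.36 -2.85 -0.4 0 0 0;-1 2.36 -2.85 -0.4 0 0 0;-1 2.36 -2.85 -0.4 0 0 0")

```text
clock: 0.98
eef_pos: [335.4, -274.9, 271.5]
tool_rot: [3.142, -0.0, 0.306]
force: [1.4, 0.2, -0.2]
width: -0.3
gripper_force: 0.0
```

move_arm(targets="-1 2.36 -2.85 -0.4 0 0 0;-1 2.36 -2.85 -0.4 0 0 0;-1 2.36 -2.85 -0.4 0 0 0;-1 2.36 -2.85 -0.4 0 0 0;-1 2.36 -2.85 -0.4 0 0 0")

```text
clock: 1.4
eef_pos: [404.9, -103.4, 291.6]
tool_rot: [3.141, -0.0, 0.307]
force: [0.8, -0.0, 0.4]
width: 0.0
gripper_force: 0.0
```

move_arm(targets="-1 2.36 -2.85 -0.4 0 0 0;-1 2.36 -2.85 -0.4 0 0 0;-1 2.36 -2.85 -0.4 0 0 0;-1 2.36 -2.85 -0.4 0 0 0;-1 2.36 -2.85 -0.4 0 0 0")

```text
clock: 1.82
eef_pos: [474.3, 68.0, 311.5]
tool_rot: [3.141, 0.0, 0.307]
force: [-0.3, -0.2, -0.2]
width: 0.3
gripper_force: 0.0
```

move_arm(targets="-1 0 0 0 0 0 -7;-1 0 0 0 0 0 -7;-1 0 0 0 0 0 -7;-1 0 0 0 0 0 -7;-1 0 0 0 0 0 -7")

```text
clock: 2.23
eef_pos: [473.9, 66.3, 311.1]
tool_rot: [-3.141, 0.0, 0.924]
force: [-0.4, -0.2, -0.2]
width: 0.5
gripper_force: 0.0
```

move_arm(targets="-1 0 0 0 0 0 -7;-1 0 0 0 0 0 -7;-1 0 0 0 0 0 -7;-1 0 0 0 0 0 -7;-1 0 0 0 0 0 -7")

```text
clock: 2.65
eef_pos: [473.9, 66.1, 311.1]
tool_rot: [-3.141, 0.0, 1.534]
force: [0.9, 0.9, -0.6]
width: -0.1
gripper_force: 0.0
```

move_arm(targets="-1 0 0 0 0 0 -7;-1 0 0 0 0 0 -7;-1 0 0 0 0 0 -7;-1 0 0 0 0 0 -7;-1 0 0 0 0 0 -7")

```text
clock: 3.07
eef_pos: [473.9, 66.1, 311.2]
tool_rot: [-3.141, -0.0, 2.145]
force: [-0.5, -0.5, 0.0]
width: -0.1
gripper_force: 0.0
```

move_arm(targets="-1 0 0 0 0 0 -7;-1 0 0 0 0 0 -7;-1 0 0 0 0 0 -7;-1 0 0 0 0 0 -7;-1 0 0 0 0 0 -7")

```text
clock: 3.48
eef_pos: [473.9, 66.1, 311.1]
tool_rot: [-3.141, -0.0, 2.756]
force: [-0.3, -0.6, 0.3]
width: 0.0
gripper_force: 0.0
```

move_arm(targets="-1 0 0 0 0 0 -7;-1 0 0 0 0 0 -7;-1 0 0 0 0 0 -7;-1 0 0 0 0 0 -7;-1 0 0 0 0 0 -3.3")

```text
clock: 3.9
eef_pos: [474.0, 66.0, 311.1]
tool_rot: [3.142, -0.001, -2.981]
force: [0.8, 0.2, -0.6]
width: -0.2
gripper_force: 0.0
```

```bash
python3 - <<'E'
from h import *
import pickle
w=cams.get_image("wrist");pickle.dump(w,open("w1.pkl","wb"))
cv2.imwrite("pics/w1.png",cv2.convertScaleAbs(w["color"][:,:,::-1],alpha=1.6))
s=read_state();print(s)
E
```

```text
{'clock': 3.95, 'qpos': array([ 0.45135233,  0.39811197, -0.90112373,  1.85075874,  0.35467875,
        1.06378113,  1.14324486]), 'qd': array([-1.46929233e-02, -7.59025304e-03,  2.90284915e-02,  1.11565180e-04,
       -1.92213178e-02, -6.41343450e-03, -1.40180248e-01]), 'tau': array([ 1.92986182e-01, -3.57265520e+01, -6.54059306e+00, -1.89547652e+01,
        4.90698125e-02,  3.10076633e-02,  2.04745601e-01]), 'eef_pos': array([474.00065417,  66.00588219, 311.0452363 ]), 'tool_rot': array([ 3.14137150e+00, -6.21312004e-04, -2.98123455e+00]), 'force': array([ 0.20608242, -0.21872062,  0.0595605 ]), 'torque': array([-0.00645308, -0.05249767, -0.01467695]), 'gripper_force': 0.0, 'width': -0.2697988655081875}
```

View pics/w1.png

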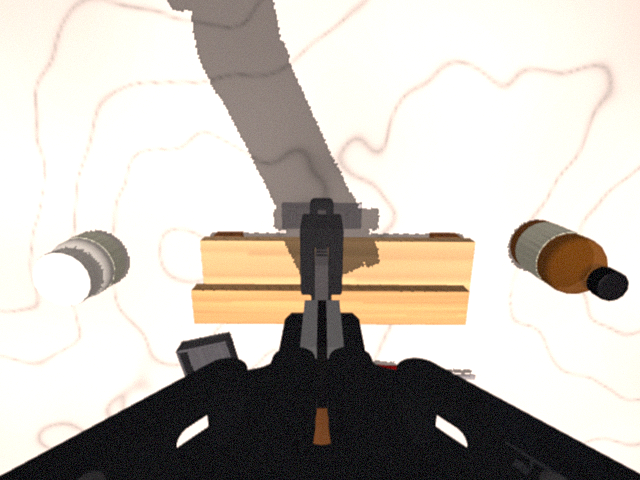

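The wrist view shows the clamp centred at u≈321 and the shelf lines level, so the yaw is right. The bar and head are around (321,200–295), so I'll zoom in there.

```bash
python3 - <<'E'
from h import *
import pickle
w=pickle.load(open("w1.pkl","rb"))
c=np.ascontiguousarray(w["color"][180:370,240:400,::-1]); g=(255*(c/255.)**0.5).astype(np.uint8)
cv2.imwrite("pics/c1.png",cv2.resize(g,None,fx=3.1,fy=3.1,interpolation=cv2.INTER_CUBIC))
u=np.array([np.cos(.155),np.sin(.155)]);b=np.array([498,71])
print(ray(w,320,240))
print("tcp",proj(w,[474,66,311]))
for n,s,z in(("bartop",0,210),("barrear",-12.5,210),("headrear",-30,170),("headfront",24,170),("ledge",-12.5,170),("headrearbot",-30,130)):
    print(n,proj(w,[*(b+s*u),z]))
E
```

```text
(array([401.25040304,  53.54560954, 453.13863595]), array([ 0.27275116,  0.04049543, -0.96138586]))
tcp [323.12590731 320.01254862]
bartop [324.12379739 281.70172804]
barrear [324.26556864 263.78549865]
headrear [324.06946322 223.07079646]
headfront [323.55753328 291.13207823]
ledge [323.89758868 245.92158339]
headrearbot [323.76136995 211.74172202]
```

View pics/c1.png

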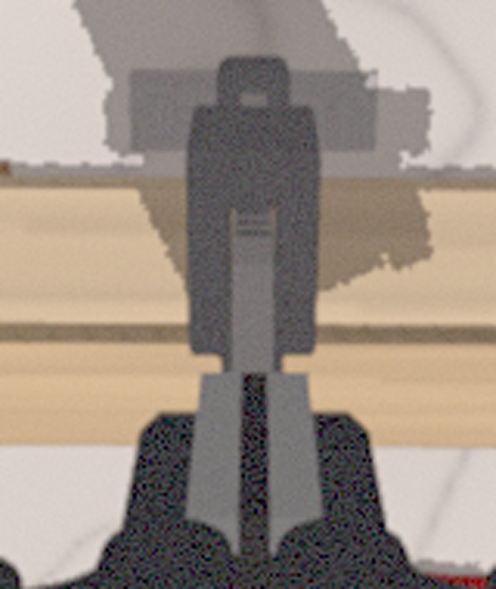

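The fingers' seam and the bar are both at u≈321.6, so they line up. The ledge meets the bar at v≈248, close to the predicted 246. I'll back off 2 mm and go down behind the bar.

move_arm(targets="-1 0.2 0.05 2.2 0 0 0;-1 0 0 2.2 0 0 0;-1 0 0 2.2 0 0 0;-1 0 0 2.2 0 0 0;-1 0 0 2 0 0 0")

```text
clock: 4.37
eef_pos: [471.8, 66.1, 202.1]
tool_rot: [-3.141, -0.001, -2.989]
force: [0.0, -1.2, 0.5]
width: -0.0
gripper_force: 0.0
```

move_arm(targets="-1 0 0 0.5 0 0 0;-1 0 0 0.4 0 0 0;-1 0 0 0.2 0 0 0")

```text
clock: 4.62
eef_pos: [472.4, 66.7, 192.5]
tool_rot: [3.141, 0.0, -2.987]
force: [-0.1, 0.4, -0.2]
width: 0.3
gripper_force: 0.0
```

move_arm(targets="-1 0 0 0.2 0 0 0;-1 0 0 0.2 0 0 0;-1 0 0 0.2 0 0 0")

```text
clock: 4.87
eef_pos: [472.7, 66.5, 186.9]
tool_rot: [-3.141, 0.002, -2.987]
force: [0.3, -0.9, 0.4]
width: 0.2
gripper_force: 0.0
```

move_arm(targets="-1 0 0 0.2 0 0 0;-1 0 0 0.2 0 0 0;-1 0 0 0.2 0 0 0")

```text
clock: 5.12
eef_pos: [472.2, 66.4, 180.3]
tool_rot: [-3.141, 0.0, -2.987]
force: [-0.4, -0.3, -0.3]
width: -0.1
gripper_force: 0.0
```

move_arm(targets="-1 0 0 0.15 0 0 0;-1 0 0 0.15 0 0 0")

```text
clock: 5.28
eef_pos: [472.1, 66.5, 177.2]
tool_rot: [3.142, 0.0, -2.987]
force: [0.2, 0.8, 0.1]
width: -0.1
gripper_force: 0.0
```

move_arm(targets="-1 0 0 0.15 0 0 0;-1 0 0 0.15 0 0 0")

```text
clock: 5.45
eef_pos: [472.1, 66.5, 174.4]
tool_rot: [-3.141, 0.0, -2.987]
force: [-0.9, -0.1, 3.7]
width: -0.1
gripper_force: 2.1
```

move_arm(targets="-1 0 0 0.1 0 0 0;-1 0 0 0.1 0 0 0;-1 0 0 0.1 0 0 0")

```text
clock: 5.7
eef_pos: [472.1, 66.6, 171.4]
tool_rot: [-3.142, 0.0, -2.987]
force: [-1.2, -0.1, 4.0]
width: -0.2
gripper_force: 2.0
```

move_arm(targets="-1 0 0 0.1 0 0 0;-1 0 0 0.1 0 0 0;-1 0 0 0.1 0 0 0")

```text
clock: 5.95
eef_pos: [472.1, 66.5, 168.3]
tool_rot: [3.142, 0.0, -2.987]
force: [-0.9, 0.7, 3.9]
width: -0.2
gripper_force: 2.0
```

move_arm(targets="-1 0 0 0.1 0 0 0;-1 0 0 0.1 0 0 0;-1 0 0 0.1 0 0 0")

```text
clock: 6.2
eef_pos: [472.2, 66.5, 165.3]
tool_rot: [3.142, 0.0, -2.987]
force: [-2.0, 0.2, 4.0]
width: 0.0
gripper_force: 2.0
```

Sliding smoothly at about 4 N. Carrying on.

move_arm(targets="-1 0 0 0.1 0 0 0;-1 0 0 0.1 0 0 0;-1 0 0 0.1 0 0 0")

```text
clock: 6.45
eef_pos: [472.2, 66.5, 162.2]
tool_rot: [3.142, 0.0, -2.987]
force: [-0.9, 0.5, 3.2]
width: -0.2
gripper_force: 2.0
```

move_arm(targets="-1 0 0 0.1 0 0 0;-1 0 0 0.1 0 0 0;-1 0 0 0.1 0 0 0")

```text
clock: 6.7
eef_pos: [472.1, 66.5, 159.2]
tool_rot: [3.142, 0.0, -2.987]
force: [-1.0, -0.3, 3.6]
width: -0.1
gripper_force: 2.0
```

move_arm(targets="-1 0 0 0.07 0 0 0;-1 0 0 0.07 0 0 0;-1 0 0 0.07 0 0 0")

```text
clock: 6.95
eef_pos: [472.2, 66.4, 157.2]
tool_rot: [-3.142, 0.0, -2.987]
force: [0.2, 0.3, 3.4]
width: 0.1
gripper_force: 1.9
```

move_arm(targets="-1 0 0 0.07 0 0 0;-1 0 0 0.07 0 0 0;-1 0 0 0.07 0 0 0")

```text
clock: 7.2
eef_pos: [472.1, 66.4, 155.0]
tool_rot: [-3.142, 0.0, -2.987]
force: [-1.6, 0.3, 3.7]
width: 0.1
gripper_force: 1.9
```

move_arm(targets="-1 0 0 0.07 0 0 0;-1 0 0 0.07 0 0 0")

```text
clock: 7.37
eef_pos: [472.1, 66.4, 153.7]
tool_rot: [-3.142, 0.0, -2.987]
force: [-0.8, -0.2, 4.2]
width: 0.1
gripper_force: 1.9
```

move_arm(targets="-1 0 0 0.07 0 0 0;-1 0 0 0.07 0 0 0")

```text
clock: 7.53
eef_pos: [472.2, 66.5, 152.3]
tool_rot: [-3.142, 0.0, -2.987]
force: [0.2, -0.1, 3.9]
width: -0.0
gripper_force: 1.9
```

move_arm(targets="-1 0 0 0.07 0 0 0;-1 0 0 0.07 0 0 0")

```text
clock: 7.7
eef_pos: [472.1, 66.5, 150.9]
tool_rot: [3.142, 0.0, -2.987]
force: [-0.4, -0.1, 3.8]
width: -0.1
gripper_force: 1.8
```

move_arm(targets="-1 0 0 0.05 0 0 0;-1 0 0 0.05 0 0 0")

```text
clock: 7.87
eef_pos: [472.1, 66.4, 149.8]
tool_rot: [-3.142, -0.0, -2.987]
force: [-0.2, 0.5, 3.7]
width: -0.0
gripper_force: 1.8
```

move_arm(targets="-1 0 0 0.05 0 0 0;-1 0 0 0.05 0 0 0")

```text
clock: 8.03
eef_pos: [472.1, 66.5, 148.9]
tool_rot: [-3.142, 0.0, -2.987]
force: [-0.2, -0.5, 3.4]
width: -0.4
gripper_force: 1.8
```

move_arm(targets="-1 0 0 0.05 0 0 0;-1 0 0 0.05 0 0 0")

```text
clock: 8.2
eef_pos: [472.1, 66.5, 147.9]
tool_rot: [3.142, 0.0, -2.987]
force: [-1.0, -0.9, 4.1]
width: -0.2
gripper_force: 1.8
```

The slide is steady at about 4 N, but the lip's top is at z≈60, so the arm binds at about z=129. The bar top at 210 would then hit the gripper body (TCP + 73). I'll lift off, turn 90° and lean the tool back 30°, so the body clears the bar.

move_arm(targets="-1 0 0 -1 0 0 0;-1 0 0 -3 0 0 0;-1 0 0 -3 0 0 0;-1 0 0 -3 0 0 0")

```text
clock: 8.53
eef_pos: [471.5, 66.6, 249.2]
tool_rot: [3.141, -0.001, -2.986]
force: [0.6, -0.2, -0.6]
width: 0.0
gripper_force: 0.0
```

move_arm(targets="-1 0 0 0 0 0 -7;-1 0 0 0 0 0 -7;-1 0 0 0 0 0 -7;-1 0 0 0 0 0 -7;-1 0 0 0 0 0 -7")

```text
clock: 8.95
eef_pos: [472.0, 66.2, 248.5]
tool_rot: [-3.141, 0.0, -2.37]
force: [-0.4, 0.8, 0.4]
width: -0.2
gripper_force: 0.0
```

move_arm(targets="-1 0 0 0 0 0 -7;-1 0 0 0 0 0 -7;-1 0 0 0 0 0 -7;-1 0 0 0 0 0 -7;-1 0 0 0 0 0 -7")

```text
clock: 9.37
eef_pos: [472.0, 66.2, 248.2]
tool_rot: [3.141, -0.0, -1.759]
force: [0.2, -0.9, 0.0]
width: 0.4
gripper_force: 0.0
```

move_arm(targets="-1 0 0 0 0 0 -7;-1 0 0 0 0 0 -7;-1 0 0 0 0 0 -6;-1 0 0 0 0 0 0")

```text
clock: 9.7
eef_pos: [472.0, 66.2, 248.1]
tool_rot: [3.141, 0.0, -1.413]
force: [0.0, 0.7, -0.3]
width: -0.2
gripper_force: 0.0
```

move_arm(targets="-1 0 0 0 6 0 0;-1 0 0 0 6 0 0;-1 0 0 0 6 0 0;-1 0 0 0 6 0 0;-1 0 0 0 6 0 0")

```text
clock: 10.12
eef_pos: [473.7, 62.2, 247.8]
tool_rot: [-2.67, -0.01, -1.426]
force: [0.5, -0.8, 0.0]
width: -0.1
gripper_force: 0.0
```

```bash
python3 - <<'E'
from h import *
import pickle
w=cams.get_image("wrist");pickle.dump(w,open("w2.pkl","wb"))
g=(255*(w["color"][:,:,::-1]/255.)**0.6).astype(np.uint8)
cv2.imwrite("pics/w2.png",g)
s=read_state();print(s["clock"],s["qpos"].round(2),s["eef_pos"].round(1),s["tool_rot"].round(3))
u=np.array([np.cos(.155),np.sin(.155)]);b=np.array([498,71]);p=s["eef_pos"][:2]-b
print("along",p@u,"lat",p@[-u[1],u[0]])
for n,q in (("tcp",s["eef_pos"]),("bartop rear",[*(b-12.5*u),210]),("bartop front",[*(b+12.5*u),210])): print(n,proj(w,q))
E
```

```text
10.1667 [ 0.56  0.32 -0.98  2.36  1.28  0.38  1.78] [474.3  61.  247.9] [-2.668 -0.014 -1.428]
along -24.92331026953084 lat -6.256853458059101
tcp [321.31783173 320.12403932]
bartop rear [333.79566022 295.30630005]
bartop front [290.65332166 286.88693025]
```

View pics/w2.png

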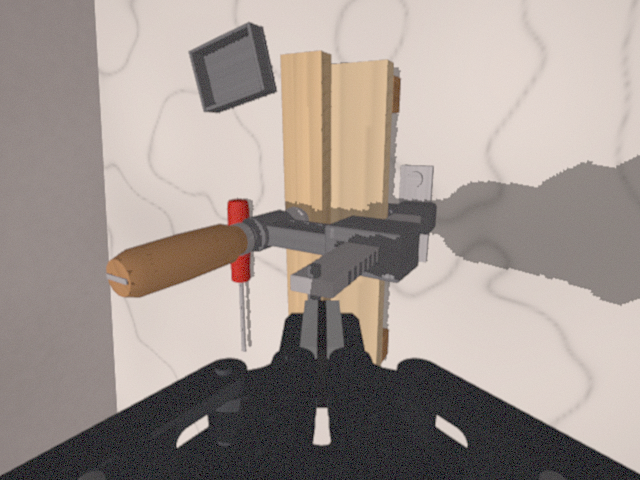

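The wrist view shows the bar's notched edge running down to the right from its top end at (290–330,270–298). The finger tips are at about (321,302). I'll zoom in there.

```bash
python3 - <<'E'
from h import *
import pickle
w=pickle.load(open("w2.pkl","rb"))
c=np.ascontiguousarray(w["color"][195:345,260:450,::-1]); g=(255*(c/255.)**0.5).astype(np.uint8)
g=cv2.resize(g,None,fx=4,fy=4,interpolation=cv2.INTER_CUBIC)
u=np.array([np.cos(.155),np.sin(.155)]);v=np.array([-u[1],u[0]]);b=np.array([498,71])
for a,l,z in((-12.5,-4.5,210),(12.5,-4.5,210),(12.5,4.5,210),(-12.5,4.5,210),(-12.5,-4.5,148),(-30,-16,148),(-30,16,148)):
    q=(proj(w,[*(b+a*u+l*v),z])-[260,195])*4
    cv2.circle(g,tuple(int(x) for x in q),4,(0,0,255),-1)
cv2.imwrite("pics/c2.png",g)
E
```

```text
(no output)
```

View pics/c2.png

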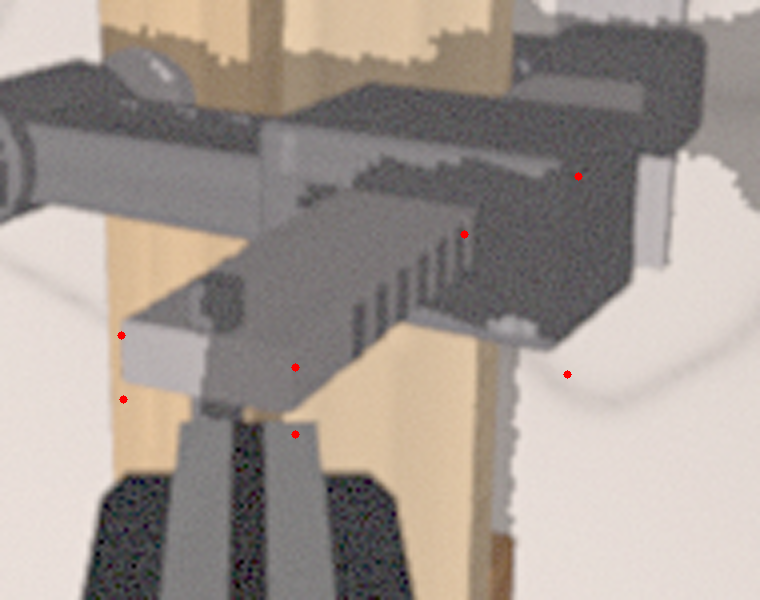

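move_arm(targets="-1 0 0 0 0 0 0;-1 0 0 0 0 0 0;-1 0 0 0 0 0 0")

```text
clock: 10.42
eef_pos: [478.6, 63.9, 248.9]
tool_rot: [-2.67, -0.009, -1.425]
force: [0.4, -0.6, 0.4]
width: -0.3
gripper_force: 0.0
```

```bash
cat >> h.py <<'E'
def st():
    s=read_state();from scipy.spatial.transform import Rotation as Ro
    u=np.array([np.cos(.155),np.sin(.155)]);p=s["eef_pos"][:2]-[498,71]
    R=Ro.from_euler('xyz',s["tool_rot"]).as_matrix()
    print("clk",round(s["clock"],2),"q",s["qpos"].round(2),"along %.1f lat %.1f z %.1f"%(p@u,p@[-u[1],u[0]],s["eef_pos"][2]))
    print("tool z",R[:,2].round(3),"x",R[:,0].round(3));return s,R
def cm(R,a,l,dz):
    "clamp axes mm -> tool cm"
    u=np.array([np.cos(.155),np.sin(.155),0]);v=np.array([-u[1],u[0],0])
    print("tool cm",(R.T@(a*u+l*v+[0,0,dz])/10).round(3))
E
python3 - <<'E'
from h import *
s,R=st(); cm(R,4,8,0); cm(R,0,0,-10)
E
```

```text
clk 10.42 q [ 0.56  0.32 -0.99  2.35  1.25  0.38  1.81] along -20.2 lat -4.1 z 248.9
tool z [ 0.451  0.058 -0.891] x [ 0.145 -0.989  0.009]
tool cm [-0.804 -0.353  0.172]
tool cm [-0.009  0.454  0.891]
```

move_arm(targets="-1 0 0 0 -3.5 0 0;-1 -0.25 -0.49 0.25 0 0 0;-1 0 0 0 0 0 0;-1 0 0 0 0 0 0")

```text
clock: 10.75
eef_pos: [483.7, 66.4, 247.9]
tool_rot: [-2.722, -0.011, -1.425]
force: [-0.2, -0.4, 0.6]
width: -0.2
gripper_force: 0.0
```

```bash
python3 - <<'E'
from h import *
s,R=st(); cm(R,0,0,-10);cm(R,1,0,0)
E
```

```text
clk 10.75 q [ 0.57  0.36 -1.03  2.29  1.08  0.46  1.98] along -14.9 lat -2.3 z 247.9
tool z [ 0.404  0.049 -0.913] x [ 0.145 -0.989  0.011]
tool cm [-0.011  0.407  0.913]
tool cm [-0.001 -0.091  0.041]
```

move_arm(targets="-1 -0.4 0.55 -0.25 0 0 0;-1 0 0 0 0 0 0;-1 0 0 0 0 0 0")

```text
clock: 11.0
eef_pos: [475.5, 69.1, 247.8]
tool_rot: [-2.724, -0.013, -1.424]
force: [0.3, -0.1, -0.1]
width: 0.2
gripper_force: 0.0
```

```bash
python3 - <<'E'
from h import *
s,R=st()
E
```

```text
clk 11.0 q [ 0.56  0.34 -1.03  2.3   1.08  0.45  1.97] along -22.5 lat 1.6 z 247.8
tool z [ 0.403  0.047 -0.914] x [ 0.146 -0.989  0.013]
```

move_arm(targets="-1 0 -0.18 0.08 0 0 0;-1 0 0.81 1.83 0 0 0;-1 0 0.81 1.83 0 0 0;-1 0 0 0 0 0 0")

```text
clock: 11.33
eef_pos: [476.9, 68.2, 205.5]
tool_rot: [-2.728, -0.013, -1.424]
force: [-0.3, 0.2, 0.3]
width: -0.3
gripper_force: 0.0
```

```bash
python3 - <<'E'
from h import *
s,R=st()
E
```

```text
clk 11.33 q [ 0.42  0.41 -0.86  2.36  1.39  0.4   1.66] along -21.3 lat 0.4 z 205.5
tool z [ 0.4    0.047 -0.916] x [ 0.146 -0.989  0.013]
```

move_arm(targets="-1 -0.05 0.75 1.86 0 0 0;-1 -0.05 0.81 1.83 0 0 0;-1 0 0 0 0 0 0")

```text
clock: 11.58
eef_pos: [477.2, 69.4, 165.7]
tool_rot: [-2.728, -0.012, -1.423]
force: [0.2, -0.0, -0.2]
width: -0.0
gripper_force: 0.0
```

```bash
python3 - <<'E'
from h import *
s,R=st();cm(R,0,0,-10)
E
```

```text
clk 11.58 q [ 0.35  0.51 -0.82  2.4   1.71  0.45  1.34] along -20.8 lat 1.6 z 165.7
tool z [ 0.399  0.048 -0.916] x [ 0.147 -0.989  0.012]
tool cm [-0.012  0.402  0.916]
```

move_arm(targets="-1 0 0.2 0.46 0 0 0;-1 0 0.2 0.46 0 0 0;-1 0 0 0 0 0 0")

```text
clock: 11.83
eef_pos: [478.3, 69.2, 157.8]
tool_rot: [-2.726, -0.012, -1.425]
force: [-2.4, 0.8, -2.5]
width: -0.5
gripper_force: 1.6
```

move_arm(targets="-1 0 0.06 0.14 0 0 0;-1 0 0.06 0.14 0 0 0;-1 0 0.06 0.14 0 0 0")

```text
clock: 12.08
eef_pos: [478.3, 68.9, 154.2]
tool_rot: [-2.724, -0.014, -1.425]
force: [-12.5, -2.6, 14.9]
width: 0.1
gripper_force: 8.3
```

move_arm(targets="-1 0 0.04 0.09 0 0 0;-1 0 0.04 0.09 0 0 0;-1 0 0.04 0.09 0 0 0")

```text
clock: 12.33
eef_pos: [477.5, 68.7, 151.4]
tool_rot: [-2.724, -0.014, -1.424]
force: [-9.9, -0.9, 6.5]
width: 0.3
gripper_force: 4.8
```

```bash
python3 - <<'E'
from h import *
s,R=st();cm(R,0,0,-10)
E
```

```text
clk 12.33 q [ 0.36  0.56 -0.85  2.42  1.81  0.51  1.25] along -20.6 lat 0.8 z 151.4
tool z [ 0.403  0.046 -0.914] x [ 0.146 -0.989  0.014]
tool cm [-0.014  0.405  0.914]
```

The fingers rub the bar's rear face (Fx about −10 N), so I'll move back 3 mm.

move_arm(targets="-1 0 0.27 -0.12 0 0 0;-1 0 0 0 0 0 0")

```text
clock: 12.5
eef_pos: [476.9, 68.6, 151.5]
tool_rot: [-2.722, -0.013, -1.425]
force: [-0.1, 0.4, 0.2]
width: 0.0
gripper_force: 0.0
```

move_arm(targets="-1 0 0.04 0.09 0 0 0;-1 0 0.04 0.09 0 0 0")

```text
clock: 12.67
eef_pos: [477.3, 68.7, 149.2]
tool_rot: [-2.721, -0.013, -1.426]
force: [-1.5, -1.5, 5.8]
width: -0.1
gripper_force: 2.7
```

```bash
python3 - <<'E'
from h import *
s,R=st();w=cams.get_image("wrist")
g=(255*(w["color"][150:350,230:430,::-1]/255.)**0.5).astype(np.uint8)
cv2.imwrite("pics/c3.png",cv2.resize(g,None,fx=3,fy=3,interpolation=cv2.INTER_CUBIC))
E
```

```text
clk 12.67 q [ 0.36  0.57 -0.85  2.43  1.83  0.52  1.22] along -20.8 lat 0.9 z 149.2
tool z [ 0.405  0.047 -0.913] x [ 0.145 -0.989  0.013]
```

View pics/c3.png

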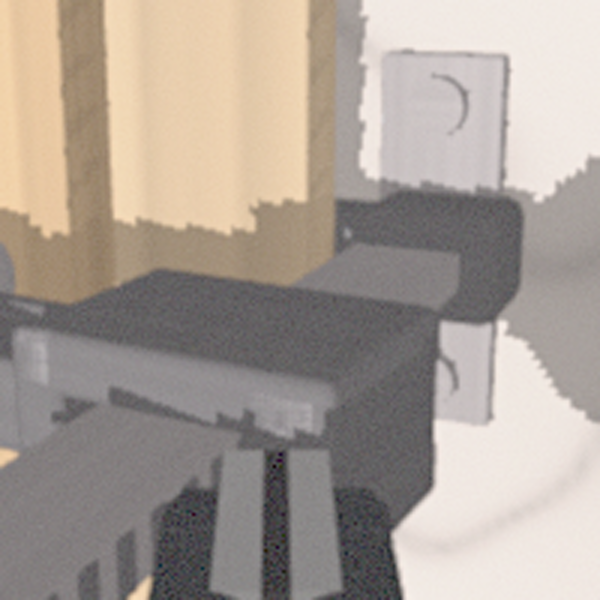

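The finger tips sit on the ledge behind the bar, near the ledge's rear edge (crop 222–330 against the edge at ~335). The contact is light and good.

move_arm(targets="-1 0 0.045 0.09 0 0 0;-1 0 0.045 0.09 0 0 0;-1 0 0.045 0.09 0 0 0")

```text
clock: 12.97
eef_pos: [477.2, 68.7, 145.6]
tool_rot: [-2.722, -0.013, -1.426]
force: [1.6, -0.6, 3.2]
width: 0.2
gripper_force: 1.6
```

move_arm(targets="-1 0 0.045 0.09 0 0 0;-1 0 0.045 0.09 0 0 0;-1 0 0.045 0.09 0 0 0")

```text
clock: 13.22
eef_pos: [476.6, 68.6, 142.3]
tool_rot: [-2.723, -0.013, -1.425]
force: [1.7, -0.9, 3.3]
width: 0.2
gripper_force: 1.3
```

```bash
python3 - <<'E'
from h import *
s,R=st();cm(R,0,0,-10)
E
```

```text
clk 13.22 q [ 0.36  0.59 -0.86  2.43  1.86  0.54  1.19] along -21.5 lat 0.9 z 142.3
tool z [ 0.404  0.048 -0.913] x [ 0.145 -0.989  0.013]
tool cm [-0.013  0.407  0.913]
```

move_arm(targets="-1 0 0.01 0.08 0 0 0;-1 0 0.03 0.07 0 0 0")

```text
clock: 13.38
eef_pos: [476.0, 68.5, 140.5]
tool_rot: [-2.724, -0.012, -1.425]
force: [1.2, -0.5, 2.6]
width: 0.1
gripper_force: 1.0
```

move_arm(targets="-1 0 0.03 0.07 0 0 0;-1 0 0.03 0.07 0 0 0")

```text
clock: 13.55
eef_pos: [475.6, 68.4, 138.9]
tool_rot: [-2.725, -0.012, -1.425]
force: [-0.1, -2.3, 3.8]
width: 0.4
gripper_force: 1.1
```

move_arm(targets="-1 0 0.02 0.05 0 0 0;-1 0 0.02 0.05 0 0 0")

```text
clock: 13.72
eef_pos: [475.7, 68.4, 138.0]
tool_rot: [-2.724, -0.013, -1.425]
force: [-2.2, -3.5, 9.1]
width: -0.1
gripper_force: 1.3
```

move_arm(targets="-1 0 -0.02 0.07 0 0 0;-1 0 -0.02 0.07 0 0 0")

```text
clock: 13.88
eef_pos: [476.8, 67.9, 137.2]
tool_rot: [-2.724, -0.014, -1.426]
force: [-3.9, -4.8, 12.0]
width: -0.0
gripper_force: 1.5
```

move_arm(targets="-1 0 0.02 0.05 0 0 0;-1 0 0.02 0.05 0 0 0")

```text
clock: 14.05
eef_pos: [477.5, 67.7, 136.7]
tool_rot: [-2.722, -0.015, -1.426]
force: [-6.4, -5.4, 20.8]
width: -0.1
gripper_force: 3.2
```

```bash
python3 - <<'E'
from h import *
s,R=st();cm(R,0,0,-10)
E
```

```text
clk 14.05 q [ 0.36  0.61 -0.86  2.44  1.89  0.56  1.17] along -20.8 lat -0.1 z 136.7
tool z [ 0.405  0.045 -0.913] x [ 0.144 -0.989  0.015]
tool cm [-0.015  0.408  0.913]
```

Fz is 20 N but the finger-pad force stays low, so the force comes from the gripper's shut linkages touching the bar top, not from the head. I'll retreat and use the first orientation (linkages spread sideways), leaning back 20°.

move_arm(targets="-1 0 0 -1 0 0 0;-1 0 0 -3.5 0 0 0;-1 0 0 -3.5 0 0 0;-1 0 0 -3 -6 0 0;-1 0 0 0 -6 0 0")

```text
clock: 14.47
eef_pos: [447.5, 53.8, 206.9]
tool_rot: [-2.797, -0.044, -1.437]
force: [0.7, -0.6, -0.3]
width: 0.1
gripper_force: 0.0
```

move_arm(targets="-1 0 0 0 -6 0 0;-1 0 0 0 -6 0 0;-1 0 0 0 0 0 7;-1 0 0 0 0 0 7;-1 0 0 0 0 0 7")

```text
clock: 14.88
eef_pos: [451.4, 52.7, 204.9]
tool_rot: [-2.963, 0.019, -1.809]
force: [-0.3, 0.3, -0.3]
width: 0.1
gripper_force: 0.0
```

move_arm(targets="-1 0 0 0 0 0 7;-1 0 0 0 0 0 7;-1 0 0 0 0 0 7;-1 0 0 0 0 0 7;-1 0 0 0 0 0 7")

```text
clock: 15.3
eef_pos: [451.0, 52.6, 205.1]
tool_rot: [-3.005, 0.117, -2.413]
force: [0.5, 0.5, -0.1]
width: 0.1
gripper_force: 0.0
```

move_arm(targets="-1 0 0 0 0 0 7;-1 0 0 0 0 0 7;-1 0 0 0 0 0 7;-1 0 0 0 0 0 7;-1 0 0 0 0 0 6")

```text
clock: 15.72
eef_pos: [451.0, 52.6, 205.1]
tool_rot: [-3.094, 0.173, -3.01]
force: [-0.7, -0.4, -0.4]
width: -0.3
gripper_force: 0.0
```

move_arm(targets="-1 0 0 0 0 -6.7 0;-1 0 0 0 0 -6.7 0;-1 0 0 0 0 -6.7 0;-1 0 0 0 0 0 0")

```text
clock: 16.05
eef_pos: [453.5, 41.1, 204.7]
tool_rot: [-3.056, 0.352, -2.995]
force: [0.0, -0.3, -0.3]
width: 0.3
gripper_force: 0.0
```

```bash
python3 - <<'E'
from h import *
s,R=st();p=s["eef_pos"];cm(R,1,0,0);cm(R,0,0,-10)
E
```

```text
clk 16.05 q [ 0.07  0.31 -0.4   2.37  1.07  0.29  0.41] along -48.6 lat -22.7 z 204.7
tool z [ 0.353 -0.034 -0.935] x [-0.928 -0.137 -0.345]
tool cm [-0.094  0.004  0.034]
tool cm [0.345 0.08  0.935]
```

move_arm(targets="-1 0 0 0 -5 0 0;-1 -0.6 1.1 0.4 0 0 0;-1 -0.6 1.1 0.4 0 0 0;-1 0 0 0 0 0 0")

```text
clock: 16.38
eef_pos: [467.4, 66.1, 200.9]
tool_rot: [-3.123, 0.352, -3.0]
force: [-0.4, 0.9, 0.6]
width: 0.4
gripper_force: 0.0
```

```bash
python3 - <<'E'
from h import *
s,R=st();p=s["eef_pos"];cm(R,1,0,0);cm(R,0,1,0);cm(R,0,0,-10)
E
```

```text
clk 16.38 q [ 0.14  0.34 -0.49  2.34  1.    0.27  0.47] along -31.0 lat -0.1 z 200.9
tool z [ 0.344  0.03  -0.939] x [-0.929 -0.133 -0.344]
tool cm [-0.094  0.002  0.034]
tool cm [ 0.001  0.1   -0.002]
tool cm [0.344 0.018 0.939]
```

move_arm(targets="-1 -0.56 0.1 0.2 0 0 0;-1 0.6 0.03 1.64 0 0 0;-1 0.6 0.03 1.64 0 0 0;-1 0 0 0 0 0 0")

```text
clock: 16.72
eef_pos: [470.7, 66.1, 168.9]
tool_rot: [-3.116, 0.347, -2.995]
force: [-0.7, 0.3, 0.4]
width: 0.1
gripper_force: 0.0
```

```bash
python3 - <<'E'
from h import *
s,R=st();cm(R,0,0,-10)
E
```

```text
clk 16.72 q [ 0.08  0.42 -0.43  2.36  1.37  0.25  0.11] along -27.7 lat -0.6 z 168.9
tool z [ 0.34   0.025 -0.94 ] x [-0.93  -0.138 -0.34 ]
tool cm [0.34  0.024 0.94 ]
```

move_arm(targets="-1 0.15 0.1 1.2 0 0 0;-1 0.4 0.03 1.2 0 0 0;-1 0 0 0 0 0 0")

```text
clock: 16.97
eef_pos: [474.2, 67.3, 145.1]
tool_rot: [-3.117, 0.348, -2.995]
force: [0.3, -0.0, 0.7]
width: -0.1
gripper_force: 0.0
```

```bash
python3 - <<'E'
from h import *
s,R=st();cm(R,0,0,-10)
E
```

```text
clk 16.97 q [ 0.07  0.48 -0.42  2.38  1.68  0.26 -0.2 ] along -24.1 lat 0.0 z 145.1
tool z [ 0.341  0.025 -0.94 ] x [-0.93  -0.137 -0.341]
tool cm [0.341 0.023 0.94 ]
```

move_arm(targets="-1 0.1 0 0.1 0 0 0;-1 0.05 0 0.14 0 0 0")

```text
clock: 17.13
eef_pos: [474.3, 67.0, 144.1]
tool_rot: [-3.117, 0.351, -2.998]
force: [-0.2, 0.9, 0.7]
width: -0.1
gripper_force: 0.0
```

move_arm(targets="-1 0.04 0 0.1 0 0 0;-1 0.04 0 0.1 0 0 0")

```text
clock: 17.3
eef_pos: [474.5, 66.8, 141.9]
tool_rot: [-3.117, 0.352, -2.998]
force: [-0.3, 0.1, -1.5]
width: -0.1
gripper_force: 0.0
```

move_arm(targets="-1 0.03 0 0.08 0 0 0;-1 0.03 0 0.08 0 0 0")

```text
clock: 17.47
eef_pos: [474.4, 66.7, 139.9]
tool_rot: [-3.117, 0.351, -2.998]
force: [-0.7, -0.1, 0.5]
width: 0.4
gripper_force: 0.0
```

move_arm(targets="-1 0.03 0 0.07 0 0 0;-1 0.03 0 0.07 0 0 0")

```text
clock: 17.63
eef_pos: [474.2, 66.7, 138.2]
tool_rot: [-3.117, 0.351, -2.998]
force: [-0.5, 0.5, 0.3]
width: -0.5
gripper_force: 0.0
```

move_arm(targets="-1 0.03 0 0.07 0 0 0;-1 0.03 0 0.07 0 0 0")

```text
clock: 17.8
eef_pos: [474.1, 66.7, 136.6]
tool_rot: [-3.117, 0.351, -2.998]
force: [0.1, 1.0, 0.2]
width: -0.1
gripper_force: 0.0
```

move_arm(targets="-1 0.025 0 0.06 0 0 0;-1 0.025 0 0.06 0 0 0")

```text
clock: 17.97
eef_pos: [474.2, 66.8, 135.4]
tool_rot: [-3.117, 0.351, -2.998]
force: [-1.7, -0.2, 4.3]
width: 0.0
gripper_force: 2.0
```

move_arm(targets="-1 0.02 0 0.05 0 0 0;-1 0.02 0 0.05 0 0 0")

```text
clock: 18.13
eef_pos: [474.1, 66.8, 134.4]
tool_rot: [-3.117, 0.351, -2.998]
force: [-1.6, 0.0, 3.1]
width: -0.0
gripper_force: 1.9
```

```bash
python3 - <<'E'
from h import *
s,R=st();cm(R,0,0,-10)
E
```

```text
clk 18.13 q [ 0.1   0.51 -0.47  2.39  1.8   0.3  -0.32] along -24.3 lat -0.5 z 134.4
tool z [ 0.344  0.025 -0.939] x [-0.929 -0.135 -0.344]
tool cm [0.344 0.023 0.939]
```

move_arm(targets="-1 0.02 0 0.05 0 0 0;-1 0.02 0 0.05 0 0 0")

```text
clock: 18.3
eef_pos: [474.1, 66.7, 133.3]
tool_rot: [-3.117, 0.351, -2.998]
force: [-0.6, -0.1, 3.5]
width: -0.1
gripper_force: 1.9
```

move_arm(targets="-1 0.02 0 0.05 0 0 0;-1 0.02 0 0.05 0 0 0")

```text
clock: 18.47
eef_pos: [474.1, 66.7, 132.1]
tool_rot: [-3.117, 0.351, -2.998]
force: [-0.3, 0.3, 4.0]
width: -0.2
gripper_force: 1.8
```

move_arm(targets="-1 0.02 0 0.05 0 0 0;-1 0.02 0 0.05 0 0 0")

```text
clock: 18.63
eef_pos: [474.1, 66.6, 131.0]
tool_rot: [-3.117, 0.351, -2.998]
force: [-1.2, 0.2, 6.2]
width: -0.1
gripper_force: 3.2
```

move_arm(targets="-1 0.02 0 0.05 0 0 0")

```text
clock: 18.72
eef_pos: [474.1, 66.6, 130.7]
tool_rot: [-3.117, 0.351, -2.998]
force: [-1.8, -0.4, 10.6]
width: 0.2
gripper_force: 5.6
```

move_arm(targets="-1 0.02 0 0.05 0 0 0")

```text
clock: 18.8
eef_pos: [474.1, 66.7, 130.4]
tool_rot: [-3.117, 0.352, -2.998]
force: [-4.8, -0.3, 14.5]
width: -0.0
gripper_force: 8.0
```

move_arm(targets="-1 0.015 0 0.04 0 0 0")

```text
clock: 18.88
eef_pos: [474.1, 66.7, 130.2]
tool_rot: [-3.117, 0.352, -2.997]
force: [-5.5, -1.0, 18.1]
width: 0.2
gripper_force: 9.7
```

It resists steeply at the predicted bound height, with an honest 18 N press. I'll hold, then lift off.

move_arm(targets="-1 0 0 0 0 0 0;-1 0 0 0 0 0 0;-1 0 0 0 0 0 0;-1 0 0 0 0 0 0")

```text
clock: 19.22
eef_pos: [474.1, 66.7, 130.3]
tool_rot: [-3.117, 0.352, -2.997]
force: [-3.9, -0.7, 15.5]
width: -0.1
gripper_force: 7.7
```

```bash
python3 - <<'E'
from h import *
s,R=st()
sc=cams.get_image("scene");c=(255*(sc["color"][170:300,250:380,::-1]/255.)**0.6).astype(np.uint8)
cv2.imwrite("pics/s2.png",cv2.resize(c,None,fx=4.5,fy=4.5,interpolation=cv2.INTER_CUBIC))
E
```

```text
clk 19.22 q [ 0.11  0.53 -0.49  2.39  1.83  0.32 -0.36] along -24.3 lat -0.6 z 130.3
tool z [ 0.345  0.025 -0.938] x [-0.929 -0.135 -0.345]
```

View pics/s2.png

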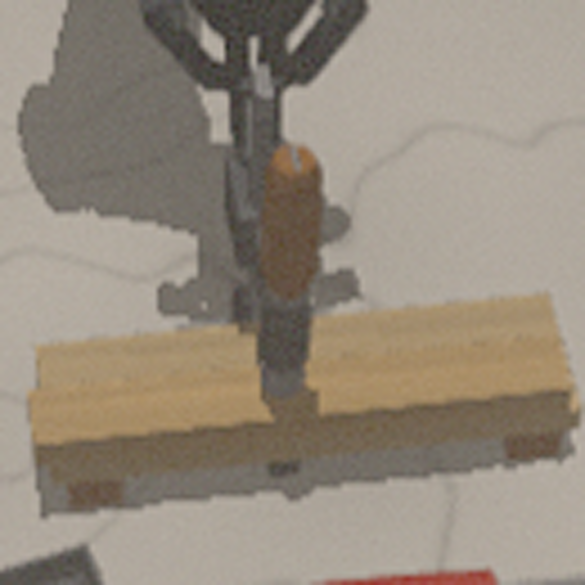

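The foot is down on the lip, and the handle's top is at scene pixel (315.8,205.5). I'll lift off, stand upright and go to the handle.

```bash
python3 - <<'E'
from h import *
sc=cams.get_image("scene");print(onz(sc,315.8,205.5,237)); print(proj(sc,[587,85,237]),proj(sc,[587+9,86.5,237]))
E
```

```text
[589.7544937   89.46746743 237.        ]
[313.82515233 204.61301157] [314.49332736 207.43325483]
```

move_arm(targets="-1 0 0 -0.5 0 0 0;-1 0 0 -3 0 0 0;-1 0 0 -4 0 0 0;-1 0 0 -4 0 0 0;0.3 0 0 -4 0 0 0")

```text
clock: 19.73
eef_pos: [448.5, 57.9, 205.9]
tool_rot: [-3.101, 0.35, -3.001]
force: [0.6, -0.5, -0.1]
width: 10.7
gripper_force: 0.0
```

move_arm(targets="0.3 0 0 0 0 6.7 0;0.3 0 0 0 0 6.7 0;0.3 0 0 0 0 6.7 0;0.3 0 0 0 0 0 0")

```text
clock: 20.07
eef_pos: [457.7, 54.8, 206.2]
tool_rot: [-3.095, 0.07, -3.023]
force: [2.0, 1.1, 0.6]
width: 55.2
gripper_force: 0.0
```

```bash
python3 - <<'E'
from h import *
s,R=st();p=s["eef_pos"];print(R.T@(np.array([587,85,300])-p)/10)
E
```

```text
clk 20.07 q [ 0.34  0.46 -0.78  2.1   0.59  0.73  0.86] along -42.3 lat -9.8 z 206.2
tool z [ 0.075 -0.038 -0.996] x [-0.991 -0.118 -0.07 ]
[-13.82127086   1.07659829  -8.49383126]
```

move_arm(targets="0.3 0 0 -3.3 -2.8 4 0;0.3 0 0 -3.3 0 0 -7;0.3 0 0 -3.3 0 0 -7;0.3 0 0 0 0 0 -7;0.3 0 0 0 0 0 -7")

```text
clock: 20.48
eef_pos: [451.6, 55.2, 305.4]
tool_rot: [-3.135, 0.003, -2.527]
force: [0.5, -0.1, -1.3]
width: 55.5
gripper_force: 0.0
```

move_arm(targets="0.3 0 0 0 0 0 -7;0.3 0 0 0 0 0 -7;0.3 0 0 0 0 0 -7;0.3 0 0 0 0 0 -7;0.3 0 0 0 0 0 -7")

```text
clock: 20.9
eef_pos: [450.3, 54.9, 303.4]
tool_rot: [-3.139, -0.003, -1.915]
force: [0.0, 0.9, -0.0]
width: 55.5
gripper_force: 0.0
```

move_arm(targets="0.3 0 0 0 0 0 -7;0.3 0 0 0 0 0 -7;0.3 0 0 0 0 0 0")

```text
clock: 21.15
eef_pos: [450.3, 55.0, 303.4]
tool_rot: [-3.14, -0.003, -1.674]
force: [0.3, 0.0, 1.0]
width: 55.4
gripper_force: 0.0
```

```bash
python3 - <<'E'
from h import *
s,R=st();p=s["eef_pos"];print(R.T@(np.array([587.5,86.5,290])-p)/10)
E
```

```text
clk 21.15 q [ 0.66  0.47 -1.21  1.92  0.5   1.1   2.28] along -49.6 lat -8.4 z 303.4
tool z [ 0.002 -0.003 -1.   ] x [-0.103 -0.995  0.003]
[ -4.5428249  -13.32304932   1.35512576]
```

move_arm(targets="0.3 -1.13 -3.33 0.3 0 0 0;0.3 -1.13 -3.33 0.3 0 0 0;0.3 -1.14 -3.33 0.3 0 0 0;0.3 -1.14 -3.33 0.3 0 0 0;0.3 0 0 0 0 0 0")

```text
clock: 21.57
eef_pos: [593.0, 87.6, 290.4]
tool_rot: [-3.137, 0.001, -1.683]
force: [-0.8, 0.1, 1.1]
width: 55.6
gripper_force: 0.0
```

```bash
python3 - <<'E'
from h import *
s,R=st();w=cams.get_image("wrist");p=s["eef_pos"]
print(p,R.T@(np.array([587.5,86.5,190])-p)/10)
for z in(237,143): print("handle",proj(w,[587.5,86.5,z]))
print("tcp line",proj(w,[*p[:2],237]),proj(w,[*p[:2],143]))
cv2.imwrite("pics/w4.png",(255*(w["color"][:,:,::-1]/255.)**0.6).astype(np.uint8))
E
```

```text
clk 21.57 q [ 0.41  0.69 -1.06  1.57  0.63  1.25  2.27] along 96.4 lat 1.7 z 290.4
tool z [ 0.004  0.    -1.   ] x [-0.111 -0.994 -0.001]
[593.0058757   87.56239391 290.39055761] [ 0.17448746  0.57641394 10.03665159]
handle [333.64041527 271.3729176 ]
handle [330.51981773 227.26503211]
tcp line [323.43719503 274.33173306] [323.39275706 229.40876143]
```

View pics/w4.png

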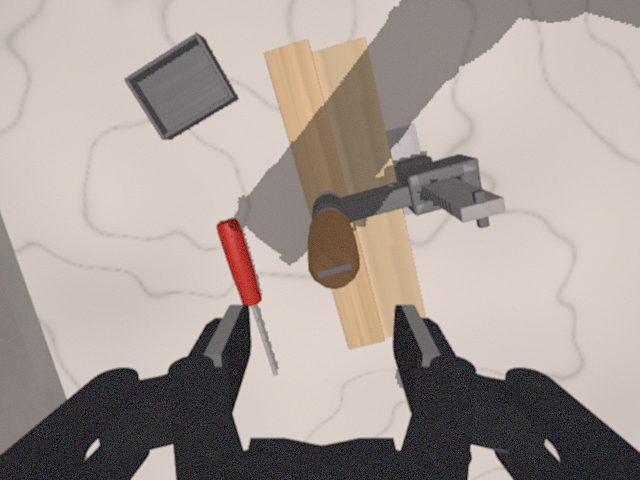

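The handle's top is at (334,269), as predicted, and the finger centre is at ~322. I'll shift 6 mm along tool y, go down 10 cm and close.

move_arm(targets="0.3 0.15 0.6 0 0 0 0;0.3 0 0 2.5 0 0 0;0.3 0 0 2.5 0 0 0;0.3 0 0 2.5 0 0 0;0.3 0 0 2.5 0 0 0")

```text
clock: 22.03
eef_pos: [580.3, 84.8, 192.3]
tool_rot: [-3.139, -0.003, -1.678]
force: [-0.4, -1.1, -0.1]
width: 55.5
gripper_force: 0.0
```

move_arm(targets="0.3 0 0 0 0 0 0;0.3 0 0 0 0 0 0")

```text
clock: 22.2
eef_pos: [580.3, 84.9, 192.6]
tool_rot: [3.141, -0.003, -1.677]
force: [0.4, 0.1, 0.3]
width: 56.0
gripper_force: 0.0
```

```bash
python3 - <<'E'
from h import *
s,R=st();p=s["eef_pos"]
print(p,R.T@(np.array([587.5,86.5,190])-p)/10,s["force"],s["width"])
E
```

```text
clk 22.2 q [ 0.38  0.77 -0.99  1.72  0.73  1.07  2.17] along 83.5 lat 1.0 z 192.6
tool z [-0.001 -0.003 -1.   ] x [-0.106 -0.994  0.003]
[580.34671878  84.88116881 192.6020969 ] [-0.23735377 -0.69429759  0.25927514] [0.36641199 0.12783719 0.28331126] 56.00992117499598
```

move_arm(targets="0.3 -0.2 -0.7 0 0 0 0;0.3 0 0 0 0 0 0;0.3 0 0 0 0 0 0")

```text
clock: 22.45
eef_pos: [590.5, 87.4, 194.5]
tool_rot: [-3.137, -0.0, -1.677]
force: [-0.3, 0.7, -0.4]
width: 55.8
gripper_force: 0.0
```

```bash
python3 - <<'E'
from h import *
s,R=st();p=s["eef_pos"]
print(p,R.T@(np.array([587.5,86.5,190])-p)/10,s["force"],s["width"])
E
```

```text
clk 22.45 q [ 0.37  0.78 -0.99  1.7   0.73  1.08  2.18] along 93.9 lat 1.9 z 194.5
tool z [ 0.004 -0.001 -1.   ] x [-0.106 -0.994  0.   ]
[590.52420601  87.40756984 194.48636459] [0.12221508 0.29308512 0.44736373] [-0.30046329  0.65330602 -0.44570103] 55.802556675745635
```

move_arm(targets="0.3 0.1 0.2 0.2 0 0 0;0.3 0 0 0 0 0 0;0.3 0 0 0 0 0 0")

```text
clock: 22.7
eef_pos: [587.1, 86.0, 190.9]
tool_rot: [-3.14, -0.002, -1.676]
force: [0.8, -0.3, -1.1]
width: 55.7
gripper_force: 0.0
```

move_arm(targets="-0.25 0 0 0 0 0 0;-0.25 0 0 0 0 0 0;-0.25 0 0 0 0 0 0")

```text
clock: 22.95
eef_pos: [587.3, 86.2, 190.7]
tool_rot: [-3.14, -0.001, -1.676]
force: [0.1, -0.2, -0.2]
width: 32.2
gripper_force: 0.0
```

move_arm(targets="-1 0 0 0 0 0 0;-1 0 0 0 0 0 0;-1 0 0 0 0 0 0;-1 0 0 0 0 0 0")

```text
clock: 23.28
eef_pos: [587.5, 86.2, 190.9]
tool_rot: [-3.14, -0.001, -1.676]
force: [0.2, -0.8, 2.8]
width: 29.3
gripper_force: 59.0
```

move_arm(targets="-1 0 0 0.01 0 0 7;-1 0 0 0.01 0 0 7;-1 0 0 0.01 0 0 7")

```text
clock: 23.53
eef_pos: [588.1, 86.0, 190.9]
tool_rot: [-3.138, -0.0, -2.048]
force: [1.3, -1.2, 1.8]
width: 29.1
gripper_force: 59.4
```

move_arm(targets="-1 0 0 0.01 0 0 7;-1 0 0 0.01 0 0 7;-1 0 0 0.01 0 0 7;-1 0 0 0.01 0 0 7;-1 0 0 0.01 0 0 7")

```text
clock: 23.95
eef_pos: [588.7, 85.2, 190.9]
tool_rot: [-3.137, 0.003, -2.659]
force: [1.4, -1.9, 5.1]
width: 29.3
gripper_force: 59.7
```

```bash
python3 - <<'E'
from h import *
s,R=st();print(s["force"].round(1),s["torque"].round(3))
E
```

```text
clk 23.95 q [ 0.26  0.69 -0.74  1.71  0.56  0.96  1.35] along 91.9 lat 0.0 z 190.9
tool z [ 0.005 -0.003 -1.   ] x [-0.886 -0.464 -0.003]
[ 1.4 -1.9  5.1] [-0.863 -0.634  0.19 ]
```

move_arm(targets="-1 0 0 0.01 0 0 7;-1 0 0 0.01 0 0 7;-1 0 0 0.01 0 0 7;-1 0 0 0.01 0 0 7")

```text
clock: 24.28
eef_pos: [588.8, 84.7, 190.8]
tool_rot: [-3.138, 0.005, 3.135]
force: [-0.4, -3.6, 7.0]
width: 29.1
gripper_force: 59.8
```

move_arm(targets="-1 0 0 0.01 0 0 7;-1 0 0 0.01 0 0 7;-1 0 0 0.01 0 0 7;-1 0 0 0.01 0 0 7;-1 0 0 0 0 0 0")

```text
clock: 24.7
eef_pos: [588.5, 84.6, 190.8]
tool_rot: [-3.14, 0.006, 2.647]
force: [-0.8, -2.9, 9.4]
width: 29.3
gripper_force: 60.2
```

```bash
python3 - <<'E'
from h import *
s,R=st();print(s["force"].round(1),s["torque"].round(3),s["tool_rot"],(-1.676-s["tool_rot"][2])%(2*np.pi))
E
```

```text
clk 24.7 q [ 0.1   0.63 -0.48  1.72  0.37  0.88  0.55] along 91.5 lat -0.6 z 190.8
tool z [ 0.005 -0.005 -1.   ] x [-0.88   0.475 -0.006]
[-0.8 -2.9  9.4] [-1.309 -0.146 -0.154] [-3.13959468  0.00641501  2.64690302] 1.9602822861502522
```

move_arm(targets="-1 0 0 -0.03 0 0 7;-1 0 0 0 0 0 0;-1 0 0 0 0 0 0")

```text
clock: 24.95
eef_pos: [588.4, 84.5, 190.8]
tool_rot: [-3.14, 0.006, 2.529]
force: [-0.5, -2.2, 8.5]
width: 29.0
gripper_force: 60.0
```

move_arm(targets="-0.2 0 0 0 0 0 0;-0.1 0 0 0 0 0 0;0.3 0 0 0 0 0 0;0.3 0 0 0 0 0 0;0.3 0 0 0 0 0 0")

```text
clock: 25.37
eef_pos: [587.0, 86.4, 189.1]
tool_rot: [-3.141, 0.001, 2.53]
force: [0.7, -0.5, 0.3]
width: 55.4
gripper_force: 0.0
```

move_arm(targets="0.3 0 0 -1 0 0 0;0.3 0 0 -3 0 0 0;0.3 0 0 -3 0 0 0;0.3 0 0 -3 0 0 0;0.3 0 0 -3 0 0 0")

```text
clock: 25.78
eef_pos: [586.8, 86.6, 321.6]
tool_rot: [-3.142, 0.002, 2.53]
force: [1.3, -0.4, -0.1]
width: 55.2
gripper_force: 0.0
```

```bash
python3 - <<'E'
from h import *
import pickle
s,R=st();print(s["force"].round(1),s["tool_rot"],s["width"])
d=pickle.load(open("d0.pkl","rb"))
n=cams.get_image("scene")["color"]
# lip far lower edge region shift check: phase correlation on shelf ends
for a,b,c,e in((255,285,240,290),(350,385,230,280),(190,222,240,285),(390,420,200,255),(240,285,288,335),(318,405,290,312)):
    A=cv2.cvtColor(d["scene"]["color"],cv2.COLOR_RGB2GRAY)[c:e,a:b].astype(np.float32);B=cv2.cvtColor(n,cv2.COLOR_RGB2GRAY)[c:e,a:b].astype(np.float32)
    print(cv2.phaseCorrelate(A,B))
E
```

```text
clk 25.78 q [ 0.12  0.5  -0.5   1.55  0.25  1.16  0.53] along 90.2 lat 1.7 z 321.6
tool z [ 0.002 -0.001 -1.   ] x [-0.819  0.574 -0.002]
[ 1.3 -0.4 -0.1] [-3.14151595e+00  1.97330200e-03  2.53040113e+00] 55.22416096919325
((-0.04229140608156179, 0.04321073482446991), 0.69134437084198)
((0.07905844223041925, 0.044719638362419545), 0.9476718627081977)
((-0.03177812375818334, 0.3279805371436062), 0.9529637114869224)
((0.006046483285887305, -0.021013039437974612), 1.0605103794733683)
((0.46526278181777414, 0.04473856794161435), 0.9401090935424522)
((0.36835815669871863, 0.016763653380545307), 0.7079567083606013)
```

```bash
python3 -c "
from cell import order
print(order.finish_job())"
```

```text
the job is handed in; nothing more can be done
None
```

The job is handed in at 26 s: the arm was pressed down until it bound (about 15–18 N at the head), the handle turned about 2.1 rad clockwise and let go. The pictures show no shift of the lip or bystanders, but the foot's force (about 35 N by your figures) could not be measured.

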